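# Wedge the V-rest onto its tapered dovetail way

### The job

Put the yellow V-rest back on the welding fixture for pipe: bring its dovetail foot, narrow end first, in through the wide mouth between the blue and the grey rail, and slide it along flat on the groove floor until it wedges tight and stays tight by itself when let go. Where it wedges differs each time, so go by feel: push home firmly, with about 15 N, but never with more than 25 N once it is between the rails, for that would strain them. Leave the pipe stub and the orange tin where they are.

Things in the scene. Friction and masses are not known exactly. Their poses are not given: they have to be found in the camera images.
- v_rest: Loose yellow V-rest, about 0.75 kg, upright on a bare steel dovetail foot. Origin: middle of the foot's underside; z up; x to the foot's narrow leading end. Foot 70 long (x -35 to 35), 14 high, 60 degree flanks, underside 60.4 wide at the rear, 51.6 at the nose, top 16 narrower. Body above: block 56 long (x -28 to 28), 26 wide in y, flat sides z 14 to 60, then two horns of a V to z 76.
- v_rest_nose (a point): Middle of the lower edge of the foot's narrow leading end, 35 ahead (+x) of the V-rest's origin.
- v_rest_grip (a point): In the middle of the V-rest's block, 46 above the foot's underside: grip here across the 26 mm width (along y).
- v_rest_lug (a point): Middle of the flat rear end of the bright, slippery push lug on the block's back: 20 wide (y), 14 high (z 16 to 30), out to x -48. A push along x on this lug, with the rest otherwise let go, wedges it true. A rest pushed home while gripped is easily held a little lifted or crooked: it then wedges too early and comes loose when let go, and needs another push here.
- way: Fixture fixed to the table: steel plate 220 x 140 x 10 (x -135 to 85, y -70 to 70) with two rails on top, 14 high (tops at z 24), x -55 to 75, outer sides at y +-58. Origin: on the table, on the groove's centre line; z up; x = sliding direction, from the mouth inward. Groove floor z 10. The bare plate before the mouth (x -135 to -55) is an apron level with the floor, to set the foot down on.
- way_mouth (a point): Middle of the groove floor at the mouth (way x -55, z 10). Here the groove is 64.8 wide at the floor; it narrows by 1 in 8 (each side 1 in 16, as the foot does) and its walls overhang at 60 degrees like the foot's flanks.
- way_seat (a point): Where the V-rest's origin comes to lie when wedged (way x +15, z 10) if the grey rail has its middle setting. That rail is clamped anew each time, up to 2.4 mm nearer or farther, which shifts the wedging place by up to 19 either way along x. Oiled steel: sliding takes 1 to 3 N; at the wedge the push rises past 15 N within a millimetre, and the rest then holds by itself, squeezed by the rails.
- blue_rail: The blue, immovable rail on the groove's +y side, part of the way; same origin and axes as the way. A level push of P newtons on the wedged rest squeezes the foot against it with up to 1.4 P.
- pipe_stub: Bystander: short rusty pipe standing on end, 43 diameter, 54 high; origin under its centre.
- grease_tin: Bystander: orange tin with a grey lid, 67 diameter, 60 high; origin under its centre.
Mind the look-alikes: they are no part of the job. Several things have the shape of the v_rest; the one meant has the colours described above.

How it is judged:
On the way:
1. the foot's narrow end has entered the mouth between the rails, flat on the groove floor (x of v_rest_nose in the frame of way above -0.045 m and z of v_rest in the frame of way between 0.006 and 0.014 m and y of v_rest in the frame of way between -0.008 and 0.008 m and angle between the x axis of v_rest and the x axis of way, either way round below 0.15 rad and angle between v_rest's own z axis and vertical below 0.1 rad), for 0.1 s.
At the end, for the whole second after the job is handed in: V-rest let go at rest in the groove, narrow end inward, nose 25 to 78 mm past the way's origin, flat on the floor (2 mm), level and in line (0.03 rad), centred (4 mm), the blue rail still squeezing it with over 5 N (a push of 10 N leaves this); pipe stub and tin within 30 mm of their starts (x of v_rest_nose in the frame of way between 0.025 and 0.078 m and z of v_rest in the frame of way between 0.008 and 0.012 m and y of v_rest in the frame of way between -0.004 and 0.004 m and angle between the x axis of v_rest and the x axis of way, either way round below 0.03 rad and angle between v_rest's own z axis and vertical below 0.03 rad and linear speed of v_rest below 0.01 m/s and distance of each of pipe_stub, grease_tin from where it was at the start of the episode below 0.03 m and contact force between v_rest and blue_rail above 5 N); the robot touches nothing.
It fails at once if the V-rest was pushed so hard between the rails that it pressed on the blue rail with over 30 N (a push of 25 N or more) (contact force between v_rest and blue_rail above 30 N and x of v_rest_nose in the frame of way above 0.01 m).
It fails at once if the pipe stub was moved by more than 30 mm (distance of pipe_stub from where it was at the start of the episode above 0.03 m).
It fails at once if the orange tin was moved by more than 30 mm (distance of grease_tin from where it was at the start of the episode above 0.03 m).
It also fails if it takes over 72 s, if anything falls off the work surface, if the arm or the gripper's body presses on something with over 40 N, if the wrist force passes 120 N, or if a joint passes its speed limit or range.

### The arm

A 6-joint arm with a two-finger parallel gripper is mounted at the origin on the work surface; the furniture and walls round the work are solid. World frame = base frame: x ahead of the robot, y to its left, z up, the work surface at z = 0. Lengths are in m, angles in rad, forces in N, time in s.
With the tool pointing down it reaches from about 0.425 to 0.925 m from the base axis. Payload 12.5 kg.
Tool frame: the origin (TCP) lies between the finger pads; the fingertips stand 22 mm ahead of it and the grasp point (between the pads) lies 3 mm ahead of it; z points along the fingers, y is the direction in which the jaws open and shut (so a half turn about z gives the same grasp; the last joint's range is limited). The gripper opens to 85 mm and grips with 20 to 120 N. Pads are 22 mm wide; open, the fingers measure 114 mm over their backs; the gripper's body (76 mm by 85 mm) begins 54 mm behind the grasp point. The pads swing forward as they close: fully open they stand 13 mm farther back than shut.
Start: joints at [1.107, 0.491, 1.559, -0, 1.092, -0.106], TCP at [0.219, 0.585, 0.253] pointing down, gripper open.
Joint ranges: [-3.1, 3.1], [-0.84, 2.19], [0.05, 2.79], [-1.13, 4.28], [0.06, 2.93], [-2.69, 2.69]. Speed limits (rad/s): [2.22, 2.22, 2.79, 3.14, 3.14, 3.14].

### API

Orientations are given as a 3x3 rotation matrix whose columns are the frame's x, y, z axes.
In Python, from station import r gives the robot as it stands.
- The arm moves only by the tool play_rows, never from a script. Its argument "increments" is one flat list of numbers, 6 for each row, row after row: the shift along the tool's x, y, z in units of 20 cm (1.0 is 20 cm), then the turn, a rotation vector about the tool's x, y, z in units of 45 degrees (1.0 is 45 degrees). In form: [tx, ty, tz, wx, wy, wz, tx, ty, tz, wx, wy, wz, ...]. A call has 1 to 10 rows; each row shifts and turns the pose as measured when the row begins, along the tool's axes as they then stand; what a row does not reach is not made up. A row lasts 1/8 s, in which the tool goes at most 62.5 mm and 10.7 degrees, less where a joint would pass 70% of its speed; a pose out of reach is approached as far as the arm can. A call with a number of a shift or a turn outside -1 to 1 is refused whole. A call with a gripper value outside its range is refused whole. "hand" is the gripper's target within -1 to 1 (shut at 1, half-way at 0, fully open at -1), set as the call begins (left out, the last holds). The fingers move at their own pace and stop on an object; "squeeze" is the grip in N (left out, the last holds). Time passes only in rows, so rows that do not move let the fingers close. It gives the time, the measured TCP pose, the force and the opening at its end, in the units of the state.
- r.state(): the state, without advancing time (a new reading comes with each control period).
- r.grab_frame(name): name is "scene" or "top"; returns a dict with "frame" (400x640x3 uint8, blue, green, red), "vertical_fov" (degrees; the focal length in pixels is half the picture's height over the tangent of half this angle, whatever the lens; pixels are square), "cx", "cy" (the principal point, pixels), "distortion" ([k1, k2, p1, p2, k3] as OpenCV has them; the pictures are not rectified), "position" and "orientation" of the camera in the world. Camera axes: x right, y down, z forward; pixel columns grow to the right and rows downward; lengths in m; the calibration is good to about 2 mm. A picture is of the moment at which its call begins. There is no depth.
- r.hand_in(): hands the job in, once; it reports no verdict.
The state is a dict: "clock": time; "joint_pos": joint angles; "dq": joint speeds; "joint_torque": joint torques, N m; "tool_pos": TCP position; "tool_rot": TCP orientation; "wrist_force": force on the tool from outside, world axes, zero at the start; "torque": the same for the moment, N m; "opening": finger opening in m.
Only numpy, scipy, OpenCV 4.12 (cv2) and the standard library are available. Lean on these libraries where they do the work, as an engineer would, in place of code of your own. Each camera call takes 0.05 s, during which the arm holds its last target.

## Working session

There is one attempt and no reset: what is moved stays moved. The work goes in short steps, Python scripts to look and compute and a tool call to move; the robot and the scene stay as the last step left them, time stands still between calls to the robot, and variables do not carry over. Pictures are saved under pics/ and viewed, and the job is handed in when it is done.

Besides the shell and the picture viewer there is one more tool, called in YAML: its name, and indented under it one key for each argument. play_rows: Moves the arm, as the interface text tells. Its arguments: {"type":"object","properties":{"increments":{"type":"array","items":{"type":"number","minimum":-1,"maximum":1}},"hand":{"type":"number"},"squeeze":{"type":"number"}},"required":["increments"]}

```bash
mkdir -p pics; ls
cat > look.py <<'E'
import cv2,sys
from station import r
for n in sys.argv[2:]:
    f=r.grab_frame(n); cv2.imwrite(f"pics/{sys.argv[1]}_{n}.png",f["frame"])
    print(n,f["vertical_fov"],f["cx"],f["cy"],f["distortion"],f["position"],f["orientation"])
s=r.state(); print(s)
E
python3 look.py a scene top
```

```text
pics
scene 53.03144021661936 319.43969083418455 201.37458490346071 [0.01682069 0.         0.         0.         0.        ] [-0.03183548 -0.70709905  0.81758599] [[ 0.7866573  -0.39835291  0.47168343]
 [-0.61736271 -0.51471649  0.59492035]
 [ 0.00579499 -0.75919819 -0.65083371]]
top 47.251574010072865 326.0047234317002 206.99702766735217 [-0.04888371  0.          0.          0.          0.        ] [ 0.3474215  -0.01269895  1.40799955] [[ 0.02117734 -0.99242992  0.12097259]
 [-0.99959913 -0.01874379  0.0212193 ]
 [-0.01879118 -0.12137346 -0.99242903]]
{'clock': 0.1, 'joint_pos': array([ 1.10743043e+00,  4.91507630e-01,  1.55940954e+00, -2.37062045e-05,
        1.09167216e+00, -1.05602141e-01]), 'dq': array([-0.00020796, -0.00253347, -0.00321408, -0.00056076,  0.00186949,
       -0.00032178]), 'joint_torque': array([ 2.29252953e-03, -6.19451523e+01, -2.62034243e+01, -1.23691748e-04,
        2.87826282e-03,  4.85922487e-05]), 'tool_pos': array([0.21876658, 0.58527045, 0.25277373]), 'tool_rot': array([[-9.36686066e-01,  3.50170005e-01, -4.26661211e-04],
       [ 3.50170254e-01,  9.36685636e-01, -9.00990108e-04],
       [ 8.41477176e-05, -9.93348944e-04, -9.99999503e-01]]), 'wrist_force': array([-0.1268333 , -0.40280926, -0.56729147]), 'torque': array([ 0.04285728,  0.03734602, -0.05977855]), 'opening': 0.08533488319949607}
```

View pics/a_scene.png

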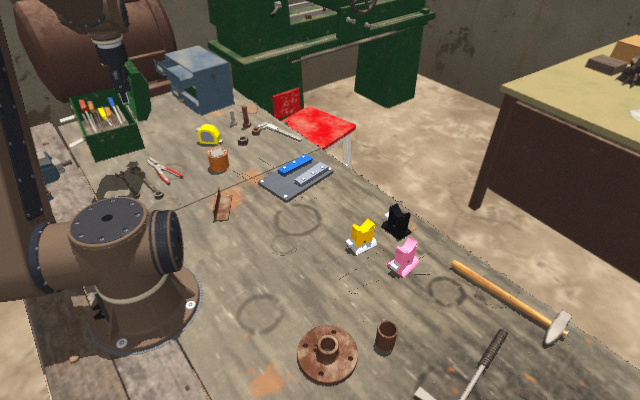

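View pics/a_top.png

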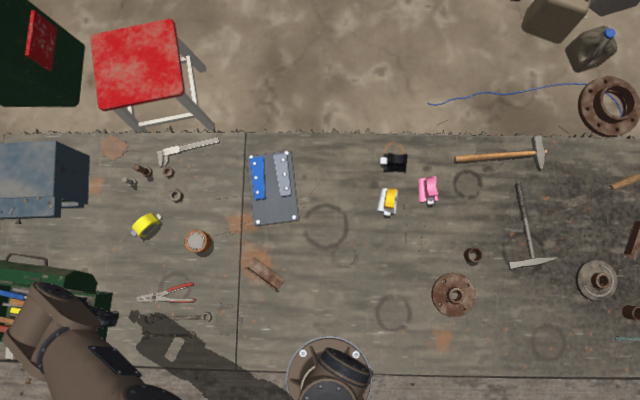

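Run:
```python
import cv2
t=cv2.imread('pics/a_top.png'); s=cv2.imread('pics/a_scene.png')
a=cv2.resize(t[145:230,235:305],None,fx=7,fy=7,interpolation=cv2.INTER_CUBIC)
b=cv2.resize(t[145:220,365:450],None,fx=8,fy=8,interpolation=cv2.INTER_CUBIC)[:595]
cv2.imwrite('pics/c1.png',a);cv2.imwrite('pics/c2.png',b)
cv2.imwrite('pics/c3.png',cv2.resize(s[195:285,335:430],None,fx=6,fy=6,interpolation=cv2.INTER_CUBIC))
cv2.imwrite('pics/c4.png',cv2.resize(s[145:205,250:340],None,fx=8,fy=8,interpolation=cv2.INTER_CUBIC))
```

```text
(no output)
```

View pics/c1.png

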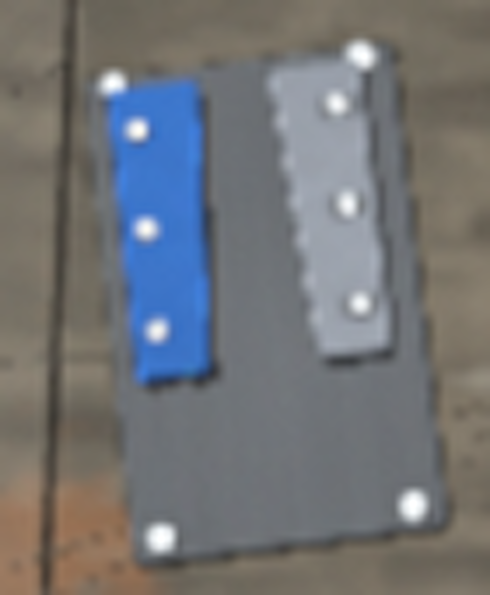

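View pics/c2.png

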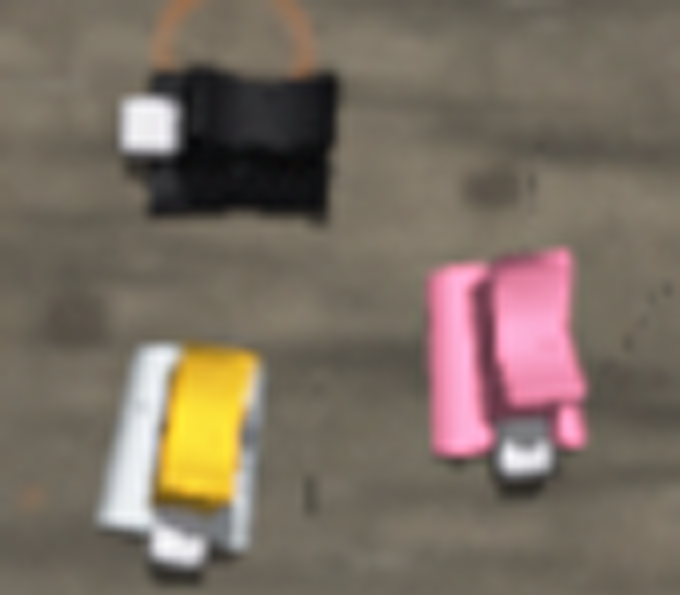

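View pics/c3.png

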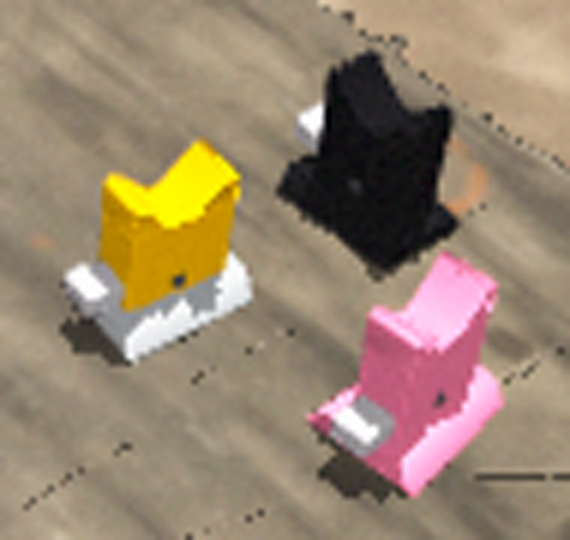

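View pics/c4.png

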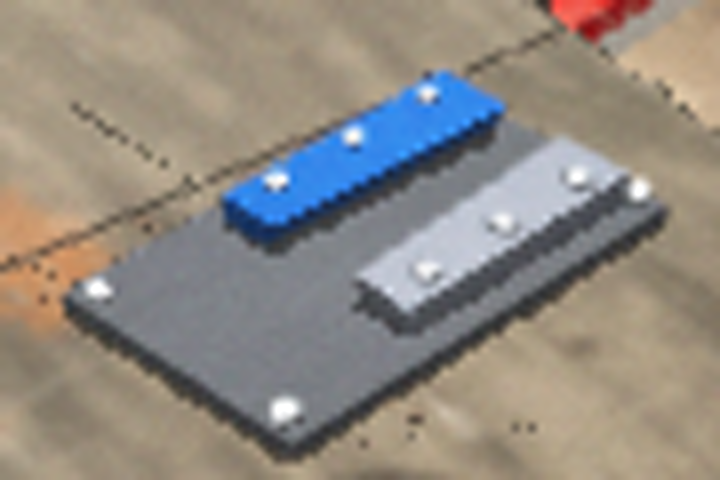

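```bash
cat > geo.py <<'E'
import numpy as np,cv2
from scipy.optimize import least_squares
CAM={'scene':(53.03144021661936,319.43969083418455,201.37458490346071,0.01682069,[-0.03183548,-0.70709905,0.81758599],[[0.7866573,-0.39835291,0.47168343],[-0.61736271,-0.51471649,0.59492035],[0.00579499,-0.75919819,-0.65083371]]),
'top':(47.251574010072865,326.0047234317002,206.99702766735217,-0.04888371,[0.3474215,-0.01269895,1.40799955],[[0.02117734,-0.99242992,0.12097259],[-0.99959913,-0.01874379,0.0212193],[-0.01879118,-0.12137346,-0.99242903]])}
def proj(n,P):
    v,cx,cy,k,p,R=CAM[n];f=200/np.tan(np.radians(v)/2);R=np.array(R)
    q=(np.atleast_2d(P)-p)@R
    return cv2.projectPoints(q.reshape(-1,1,3),np.zeros(3),np.zeros(3),np.array([[f,0,cx],[0,f,cy],[0,0,1.]]),np.array([k,0,0,0,0.]))[0][:,0]
def W(P,x,y,a,z=0):
    P=np.array(P,float)/1000;c,s=np.cos(a),np.sin(a)
    return np.c_[x+c*P[:,0]-s*P[:,1],y+s*P[:,0]+c*P[:,1],P[:,2]+z]
def fit(obs,x0,z=0):
    # obs: {cam:(scale,ox,oy,[(u,v,X,Y,Z)..])}
    def res(q):
        o=[]
        for n,(k,ox,oy,L) in obs.items():
            L=np.array(L,float);uv=(L[:,:2]+.5)/k-.5+[ox,oy]
            o.append((proj(n,W(L[:,2:],*q,z))-uv))
        return np.concatenate(o).ravel()
    s=least_squares(res,x0,loss='soft_l1',f_scale=.7)
    print(s.x.round(4),'deg',np.degrees(s.x[2]).round(2));print(res(s.x).reshape(-1,2).round(1).tolist())
    return s.x
E
cat > fit1.py <<'E'
from geo import *
way={'top':(7,235,145,[(140,562,-135,70,10),(445,525,-135,-70,10),(395,38,85,-70,10),(88,72,85,70,10),(137,380,-55,58,24),(107,85,75,58,24),(198,78,75,16.2,24),(210,375,-55,24.3,24)]),
'scene':(8,250,145,[(65,300,-135,70,10),(290,452,-135,-70,10),(668,208,85,-70,10),(225,203,-55,58,24),(265,232,-55,24.3,24),(503,103,75,16.2,24),(440,70,75,58,24)])}
rest={'top':(8,365,145,[(98,525,-35,30.2,0),(243,552,-35,-30.2,0),(185,345,28,13,76),(262,350,28,-13,76),(235,503,-28,-13,76),(155,497,-28,13,76),(150,560,-48,10,30),(200,567,-48,-10,30)]),
'scene':(6,335,195,[(128,362,-35,-30.2,0),(253,300,35,-25.8,0),(203,140,28,13,76),(240,185,28,-13,76),(105,177,-28,13,76)])}
for o,x0 in((way,[.55,.12,.1]),(rest,[.5,-.15,-.1])):
    fit(o,x0)
    for n in o: fit({n:o[n]},x0)
E
python3 fit1.py
```

```text
[0.5996 0.1884 0.1446] deg 8.28
[[-0.7, 0.7], [0.8, 0.4], [-0.2, 0.6], [-0.5, 1.4], [0.1, 0.1], [0.0, 1.1], [0.4, 0.4], [0.5, -0.6], [-0.5, -1.3], [0.4, -1.1], [0.6, -0.7], [-0.1, -1.4], [1.7, -0.9], [1.1, 0.2], [0.5, -0.4]]
[0.6013 0.1886 0.1388] deg 7.96
[[-1.1, 0.1], [0.5, 0.0], [-0.1, 0.2], [-0.4, 0.7], [-0.1, -0.5], [0.1, 0.5], [0.4, -0.1], [0.3, -1.1]]
[0.5956 0.1859 0.1554] deg 8.91
[[-1.0, -0.2], [0.3, -0.1], [0.1, -0.2], [-0.7, -0.5], [1.2, 0.0], [0.4, 0.8], [-0.3, 0.3]]
[ 0.5413 -0.1735 -0.1584] deg -9.08
[[-0.6, 0.2], [0.5, 0.2], [0.1, -0.2], [-0.8, 0.8], [-0.5, 0.2], [0.8, -0.6], [-0.4, 0.0], [-0.1, 0.3], [0.7, 0.3], [0.1, 0.5], [0.8, -0.4], [0.2, -2.1], [-0.3, 0.3]]
[ 0.5417 -0.1738 -0.1536] deg -8.8
[[-0.5, 0.1], [0.7, 0.1], [0.2, -0.3], [-0.7, 0.6], [-0.3, 0.1], [0.9, -0.7], [-0.2, -0.1], [0.1, 0.2]]
[ 0.5407 -0.1731 -0.1766] deg -10.12
[[0.1, 0.2], [-0.1, 0.7], [0.7, -0.3], [-0.1, -1.9], [-0.6, 0.2]]
```

```bash
cat > go.py <<'E'
import numpy as np,sys
from scipy.spatial.transform import Rotation as Ro
def st():
    from station import r
    return r.state()
def plan(x,y,z,yawdeg,s=None):
    """tool y along (−sin,cos)(yaw), z down. Prints shift (tool units) and turn (units)."""
    s=s or st();p=s['tool_pos'];R=s['tool_rot']
    a=np.radians(yawdeg);c,sn=np.cos(a),np.sin(a)
    T=np.array([[-c,-sn,0],[-sn,c,0],[0,0,-1.]])
    print('clock',s['clock'],'pos',p.round(4),'F',s['wrist_force'].round(2),'op',round(s['opening'],4),'j',s['joint_pos'].round(2))
    print('delta mm',((np.array([x,y,z])-p)*1000).round(1))
    w=Ro.from_matrix(R.T@T).as_rotvec()
    print('shift now-axes',(R.T@(np.array([x,y,z])-p)/.2).round(4),'turn',(w/(np.pi/4)).round(4))
    print('shift in target axes',(T.T@(np.array([x,y,z])-p)/.2).round(4))
if __name__=='__main__': plan(*map(float,sys.argv[1:]))
E
python3 go.py .5415 -.1735 .16 -9
```

```text
clock 0.1 pos [0.2188 0.5853 0.2528] F [-0.13 -0.4  -0.57] op 0.0853 j [ 1.11  0.49  1.56 -0.    1.09 -0.11]
delta mm [ 322.7 -758.8  -92.8]
shift now-axes [-2.84   -2.9881  0.4666] turn [-1.200e-03 -2.000e-04 -2.555e-01]
shift in target axes [-2.1873 -3.4947  0.4639]
```

play_rows:
  increments: [-0.2, -0.21, 0, 0, 0, 0, -0.2, -0.21, 0, 0, 0, 0, -0.2, -0.21, 0, 0, 0, 0, -0.2, -0.21, 0, 0, 0, 0, -0.2, -0.21, 0, 0, 0, 0, -0.2, -0.21, 0, 0, 0, 0, -0.2, -0.21, 0, 0, 0, 0, -0.2, -0.21, 0, 0, 0, 0, -0.2, -0.21, 0, 0, 0, 0, -0.2, -0.21, 0, 0, 0, 0]
  hand: -0.3
  squeeze: 60

```text
clock: 1.35
tool_pos: [0.4513, 0.0383, 0.2515]
tool_rot: [[-0.939, 0.344, -0.001], [0.344, 0.939, -0.002], [0.0, -0.002, -1.0]]
wrist_force: [0.6, 1.0, -0.1]
opening: 0.0554
```

```bash
python3 go.py .5415 -.1735 .16 -9
```

```text
clock 1.35 pos [0.4513 0.0383 0.2515] F [ 0.56  0.97 -0.12] op 0.0554 j [-0.06  0.25  1.96 -0.    0.93 -1.28]
delta mm [  90.2 -211.8  -91.5]
shift now-axes [-0.7875 -0.8382  0.4597] turn [-0.003  -0.0004 -0.247 ]
shift in target axes [-0.6109 -0.9754  0.4577]
```

play_rows:
  increments: [-0.18, -0.2, 0.05, 0, 0, 0, -0.2, -0.21, 0.1, 0, 0, 0, -0.2, -0.21, 0.1, 0, 0, 0, -0.18, -0.2, 0.1, 0, 0, 0, 0, 0, 0.05, 0, 0, -0.13, 0, 0, 0, 0, 0, -0.13, 0, 0, 0, 0, 0, 0]

```text
clock: 2.22
tool_pos: [0.5392, -0.179, 0.1679]
tool_rot: [[-0.989, 0.148, -0.002], [0.148, 0.989, -0.001], [0.002, -0.001, -1.0]]
wrist_force: [-0.2, 0.1, 0.2]
opening: 0.0555
```

```bash
python3 go.py .5415 -.1735 .11 -9; python3 look.py b scene top | tail -1 >/dev/null
python3 - <<'E'
import cv2
t=cv2.imread('pics/b_top.png'); s=cv2.imread('pics/b_scene.png')
cv2.imwrite('pics/b1.png',cv2.resize(s[150:290,310:450],None,fx=4,fy=4,interpolation=cv2.INTER_CUBIC))
E
```

```text
clock 2.225 pos [ 0.5392 -0.179   0.1679] F [-0.21  0.13  0.21] op 0.0555 j [-0.44  0.51  1.79 -0.    0.84 -1.86]
delta mm [  2.3   5.5 -57.9]
shift now-axes [-0.008   0.029   0.2892] turn [-0.0016 -0.0024  0.0107]
shift in target axes [-0.0072  0.0288  0.2893]
```

View pics/b1.png

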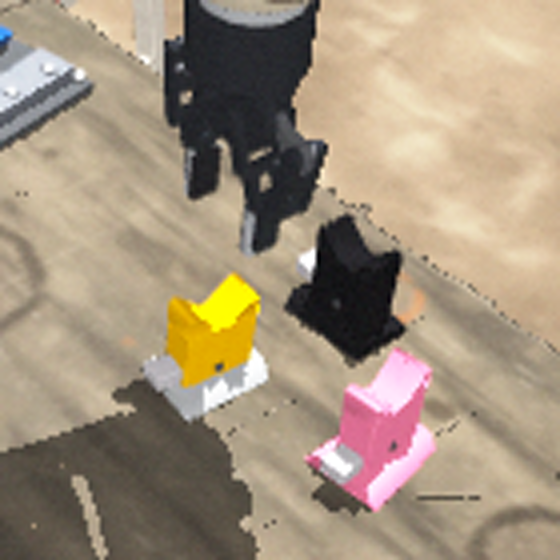

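play_rows:
  increments: [-0.007, 0.029, 0.1, 0, 0, 0.01, 0, 0, 0.1, 0, 0, 0, 0, 0, 0.08, 0, 0, 0, 0, 0, 0, 0, 0, 0]

```text
clock: 2.82
tool_pos: [0.542, -0.1723, 0.1119]
tool_rot: [[-0.987, 0.162, 0.001], [0.162, 0.987, -0.002], [-0.001, -0.002, -1.0]]
wrist_force: [0.0, -1.1, 0.9]
opening: 0.0555
```

```bash
python3 go.py .5415 -.1735 .049 -9
```

```text
clock 2.825 pos [ 0.542  -0.1723  0.1119] F [ 0.   -1.07  0.89] op 0.0555 j [-0.42  0.59  1.83 -0.    0.71 -1.83]
delta mm [ -0.5  -1.2 -62.9]
shift now-axes [ 0.0018 -0.0058  0.3145] turn [-0.0025  0.0014 -0.0078]
shift in target axes [ 0.0015 -0.0064  0.3145]
```

play_rows:
  increments: [0.001, -0.006, 0.07, -0.002, 0.001, 0, 0, 0, 0.08, 0, 0, 0, 0, 0, 0.08, 0, 0, 0, 0, 0, 0.06, 0, 0, 0, 0, 0, 0.015, 0, 0, 0, 0, 0, 0, 0, 0, 0]

```text
clock: 3.58
tool_pos: [0.542, -0.1738, 0.0472]
tool_rot: [[-0.987, 0.163, 0.001], [0.163, 0.987, -0.001], [-0.001, -0.001, -1.0]]
wrist_force: [0.6, 0.5, 0.1]
opening: 0.0554
```

```bash
python3 go.py .5415 -.1735 .049 -9; python3 look.py c scene top >/dev/null
python3 - <<'E'
import cv2
s=cv2.imread('pics/c_scene.png')
cv2.imwrite('pics/cc1.png',cv2.resize(s[170:290,310:440],None,fx=5,fy=4.9,interpolation=cv2.INTER_CUBIC))
E
```

```text
clock 3.575 pos [ 0.542  -0.1738  0.0472] F [0.56 0.55 0.14] op 0.0554 j [-0.43  0.69  1.87 -0.    0.58 -1.83]
delta mm [-0.5  0.3  1.8]
shift now-axes [ 0.0027  0.0011 -0.0089] turn [-0.0007  0.0013 -0.0089]
shift in target axes [ 0.0027  0.0011 -0.0089]
```

View pics/cc1.png

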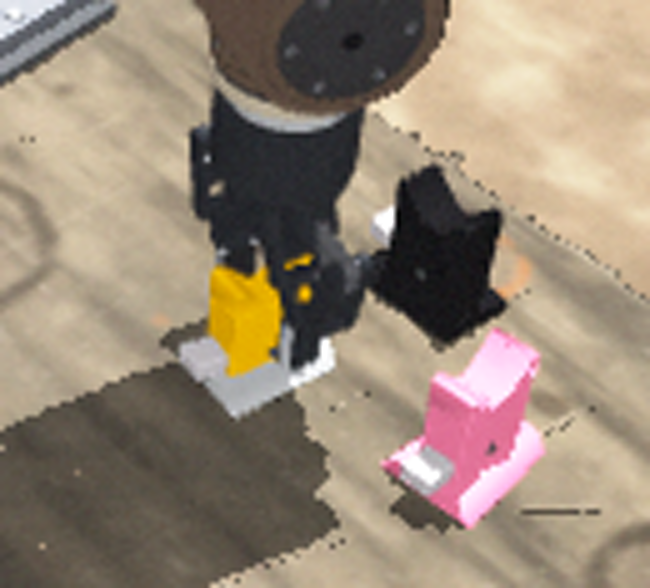

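play_rows:
  increments: [0.003, 0.001, -0.006, 0, 0, -0.009, 0, 0, 0, 0, 0, 0, 0, 0, 0, 0, 0, 0, 0, 0, 0, 0, 0, 0, 0, 0, 0, 0, 0, 0, 0, 0, 0, 0, 0, 0]
  hand: 1
  squeeze: 60

```text
clock: 4.42
tool_pos: [0.5418, -0.1736, 0.0499]
tool_rot: [[-0.988, 0.156, 0.003], [0.156, 0.988, -0.002], [-0.003, -0.001, -1.0]]
wrist_force: [0.1, 0.5, -1.7]
opening: 0.0251
```

```bash
python3 go.py .5415 -.1735 .15 8.2
```

```text
clock 4.425 pos [ 0.5418 -0.1736  0.0499] F [ 0.1   0.49 -1.72] op 0.0251 j [-0.43  0.69  1.87 -0.    0.58 -1.84]
delta mm [-3.000e-01  1.000e-01  1.001e+02]
shift now-axes [-1.000e-04 -4.000e-04 -5.007e-01] turn [-0.002   0.0036 -0.3812]
shift in target axes [ 0.0013  0.0006 -0.5007]
```

play_rows:
  increments: [0, 0, -0.1, 0, 0, 0, 0, 0, -0.15, 0, 0, 0, 0, 0, -0.15, 0, 0, 0, 0, 0, -0.1, 0, 0, -0.19, 0, 0, 0, 0, 0, -0.19, 0, 0, 0, 0, 0, 0]

```text
clock: 5.18
tool_pos: [0.5392, -0.1725, 0.1498]
tool_rot: [[-0.989, -0.148, -0.005], [-0.148, 0.989, 0.002], [0.005, 0.003, -1.0]]
wrist_force: [1.1, 0.0, -7.6]
opening: 0.025
```

```bash
python3 go.py .495 .173 .12 8.2
```

```text
clock 5.175 pos [ 0.5392 -0.1725  0.1498] F [ 1.09  0.03 -7.61] op 0.025 j [-0.43  0.54  1.81 -0.    0.8  -2.15]
delta mm [-44.2 345.5 -29.8]
shift now-axes [-0.0386  1.7409  0.1533] turn [ 0.0034 -0.0059  0.0073]
shift in target axes [-0.0279  1.7415  0.1488]
```

play_rows:
  increments: [0, 0.1, 0, 0, 0, 0, 0, 0.2, 0, 0, 0, 0, -0.01, 0.22, 0, 0, 0, 0, -0.01, 0.24, 0, 0, 0, 0, -0.01, 0.24, 0.03, 0, 0, 0, 0, 0.24, 0.03, 0, 0, 0, 0, 0.24, 0.03, 0, 0, 0, 0, 0.15, 0.03, 0, 0, 0, 0, 0.05, 0, 0, 0, 0, 0, 0, 0, 0, 0, 0]

```text
clock: 6.42
tool_pos: [0.4919, 0.1765, 0.1224]
tool_rot: [[-0.993, -0.121, -0.014], [-0.121, 0.993, 0.003], [0.014, 0.004, -1.0]]
wrist_force: [1.3, -1.2, -6.5]
opening: 0.0249
```

```bash
python3 go.py .495 .173 .12 8.2
```

```text
clock 6.425 pos [0.4919 0.1765 0.1224] F [ 1.34 -1.25 -6.47] op 0.0249 j [ 0.22  0.53  1.93  0.01  0.69 -1.48]
delta mm [ 3.1 -3.5 -2.4]
shift now-axes [-0.0135 -0.0193  0.0116] turn [ 0.0059 -0.0172 -0.0278]
shift in target axes [-0.0129 -0.0195  0.0118]
```

play_rows:
  increments: [-0.013, -0.019, 0.05, 0.006, -0.017, -0.028, 0, 0, 0.1, 0, 0, 0, 0, 0, 0.1, 0, 0, 0, 0, 0, 0, 0, 0, 0]

```text
clock: 6.92
tool_pos: [0.4956, 0.1694, 0.072]
tool_rot: [[-0.991, -0.136, 0.001], [-0.136, 0.991, -0.0], [-0.001, -0.001, -1.0]]
wrist_force: [-0.3, -0.5, -6.2]
opening: 0.0254
```

```bash
python3 go.py .495 .173 .07 8.2; python3 look.py d scene top >/dev/null
python3 - <<'E'
import cv2
s=cv2.imread('pics/d_scene.png');t=cv2.imread('pics/d_top.png')
cv2.imwrite('pics/d1.png',cv2.resize(s[130:215,230:345],None,fx=6,fy=6,interpolation=cv2.INTER_CUBIC))
cv2.imwrite('pics/d2.png',cv2.resize(t[145:245,225:315],None,fx=6,fy=6,interpolation=cv2.INTER_CUBIC))
E
```

```text
clock 6.925 pos [0.4956 0.1694 0.072 ] F [-0.32 -0.54 -6.18] op 0.0254 j [ 0.2   0.61  1.97 -0.    0.56 -1.5 ]
delta mm [-0.6  3.6 -2. ]
shift now-axes [0.0008 0.018  0.0099] turn [-0.0008  0.0015 -0.0084]
shift in target axes [0.0007 0.018  0.0099]
```

View pics/d1.png

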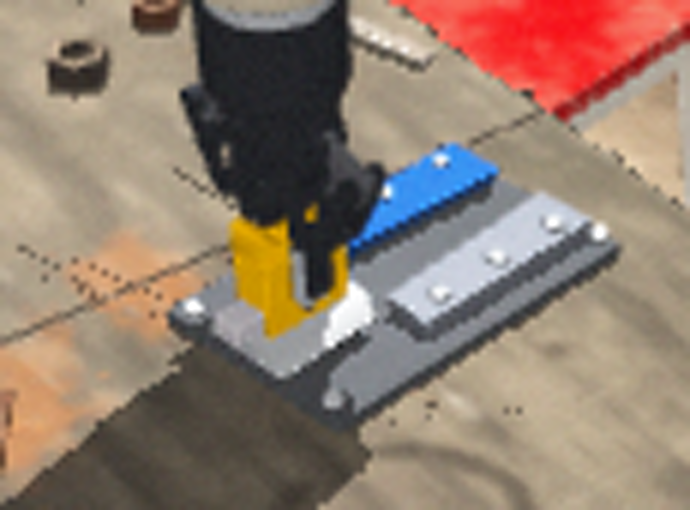

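View pics/d2.png

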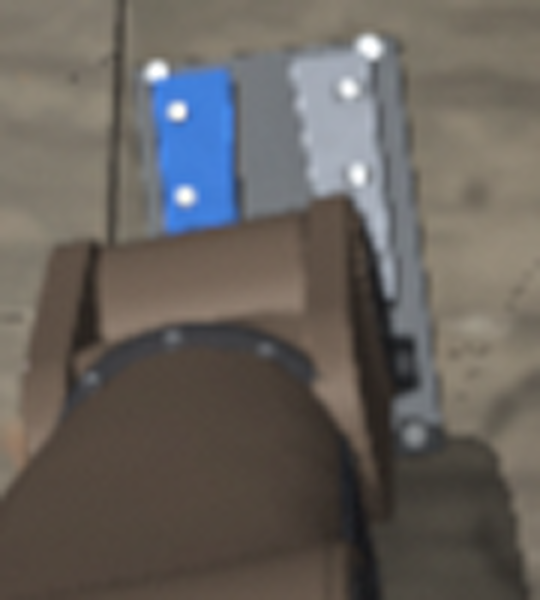

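play_rows:
  increments: [0, 0.018, 0.02, 0, 0, -0.008, 0, 0, 0.03, 0, 0, 0, 0, 0, 0, 0, 0, 0]

```text
clock: 7.4
tool_pos: [0.4966, 0.1735, 0.0643]
tool_rot: [[-0.99, -0.143, 0.006], [-0.143, 0.99, 0.001], [-0.006, -0.0, -1.0]]
wrist_force: [0.3, -0.2, -6.4]
opening: 0.0252
```

```bash
python3 go.py .495 .173 .06 8.2
```

```text
clock 7.4 pos [0.4966 0.1735 0.0643] F [ 0.3  -0.17 -6.44] op 0.0252 j [ 0.21  0.63  1.97 -0.    0.54 -1.5 ]
delta mm [-1.6 -0.5 -4.3]
shift now-axes [ 0.0083 -0.0014  0.0214] turn [-0.0004  0.0081 -0.0001]
shift in target axes [ 0.0082 -0.0014  0.0215]
```

play_rows:
  increments: [0, 0, 0.01, 0, 0.008, 0, 0, 0, 0.006, 0, 0, 0, 0, 0, 0, 0, 0, 0]

```text
clock: 7.78
tool_pos: [0.4967, 0.1736, 0.061]
tool_rot: [[-0.99, -0.143, -0.0], [-0.143, 0.99, -0.0], [0.0, -0.0, -1.0]]
wrist_force: [0.4, -0.7, -7.2]
opening: 0.0253
```

```bash
python3 go.py .495 .173 .06 8.2
```

```text
clock 7.775 pos [0.4967 0.1736 0.061 ] F [ 0.4  -0.74 -7.18] op 0.0253 j [ 0.21  0.64  1.97 -0.    0.54 -1.5 ]
delta mm [-1.7 -0.6 -1. ]
shift now-axes [ 0.0088 -0.0018  0.0052] turn [-0.0004 -0.0001  0.0001]
shift in target axes [ 0.0088 -0.0018  0.0052]
```

play_rows:
  increments: [0, 0, 0.005, 0, 0, 0, 0, 0, 0.003, 0, 0, 0]

```text
clock: 8.02
tool_pos: [0.4967, 0.1737, 0.0598]
tool_rot: [[-0.99, -0.143, 0.0], [-0.143, 0.99, -0.0], [-0.0, -0.0, -1.0]]
wrist_force: [-4.2, 0.2, 6.9]
opening: 0.0253
```

play_rows:
  increments: [0, 0, 0.004, 0, 0, 0, 0, 0, 0, 0, 0, 0]

```text
clock: 8.28
tool_pos: [0.4968, 0.1737, 0.06]
tool_rot: [[-0.99, -0.143, 0.001], [-0.143, 0.99, -0.0], [-0.001, -0.0, -1.0]]
wrist_force: [0.4, 0.6, -6.3]
opening: 0.0248
```

play_rows:
  increments: [-0.03, 0, 0, 0, 0, 0, -0.03, 0, 0, 0, 0, 0, -0.03, 0, 0, 0, 0, 0, -0.03, 0, 0, 0, 0, 0, -0.03, 0, 0, 0, 0, 0]

```text
clock: 8.9
tool_pos: [0.5287, 0.1783, 0.0599]
tool_rot: [[-0.99, -0.143, 0.001], [-0.143, 0.99, -0.0], [-0.001, -0.0, -1.0]]
wrist_force: [-1.4, 0.0, -2.0]
opening: 0.0254
```

```bash
cat > w.py <<'E'
import numpy as np
from go import st
s=st();p=s['tool_pos'];c,n=np.cos(.143),np.sin(.143);d=p[:2]-[.600,.188]
F=s['wrist_force'];print('clock',s['clock'],'X,Y,z mm',((c*d[0]+n*d[1])*1e3).round(2),((c*d[1]-n*d[0])*1e3).round(2),(p[2]*1e3).round(2),'F way',(c*F[0]+n*F[1]).round(2),(c*F[1]-n*F[0]).round(2),F[2].round(2),'T',s['torque'].round(2),'op',s['opening'])
R=s['tool_rot'];print('yaw',np.degrees(np.arctan2(-R[0,1],R[1,1])).round(2),'tilt',R[:2,2].round(4))
E
python3 w.py
```

```text
clock 8.9 X,Y,z mm -71.98 0.55 59.91 F way -1.36 0.22 -2.0 T [-0.01  0.09 -0.06] op 0.025375069666705462
yaw 8.21 tilt [ 0.0014 -0.    ]
```

play_rows:
  increments: [-0.02, 0, 0, 0, 0, 0, -0.02, 0, 0, 0, 0, 0, -0.02, 0, 0, 0, 0, 0, 0, 0, 0, 0, 0, 0]

```text
clock: 9.4
tool_pos: [0.5419, 0.1802, 0.0599]
tool_rot: [[-0.99, -0.143, 0.002], [-0.143, 0.99, 0.0], [-0.002, -0.0, -1.0]]
wrist_force: [0.1, -0.8, -3.4]
opening: 0.025
```

```bash
python3 w.py; python3 look.py e scene >/dev/null
python3 - <<'E'
import cv2
s=cv2.imread('pics/e_scene.png')
cv2.imwrite('pics/e1.png',cv2.resize(s[140:205,245:340],None,fx=8,fy=8,interpolation=cv2.INTER_CUBIC))
E
```

```text
clock 9.4 X,Y,z mm -58.59 0.55 59.91 F way 0.03 -0.83 -3.41 T [ 0.05 -0.2   0.08] op 0.025009118285114817
yaw 8.21 tilt [0.0021 0.0001]
```

View pics/e1.png

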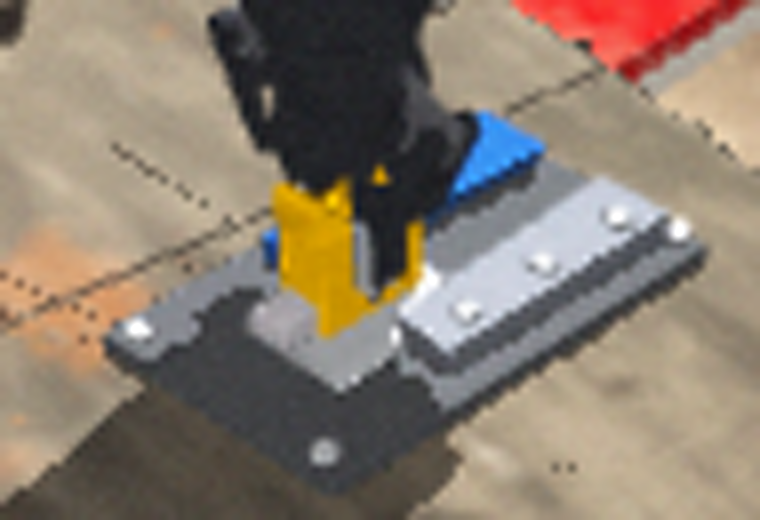

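play_rows:
  increments: [-0.015, 0, 0, 0, 0, 0, -0.015, 0, 0, 0, 0, 0, -0.015, 0, 0, 0, 0, 0, -0.015, 0, 0, 0, 0, 0]

```text
clock: 9.95
tool_pos: [0.553, 0.1824, 0.0599]
tool_rot: [[-0.99, -0.143, -0.001], [-0.143, 0.99, 0.0], [0.001, 0.0, -1.0]]
wrist_force: [-4.1, 3.5, -0.3]
opening: 0.025
```

```bash
python3 w.py
```

```text
clock 9.95 X,Y,z mm -47.34 1.13 59.94 F way -3.57 4.0 -0.33 T [0.51 0.59 0.03] op 0.025048306372989024
yaw 8.22 tilt [-0.0007  0.0001]
```

play_rows:
  increments: [-0.015, 0, 0, 0, 0, 0, -0.015, 0, 0, 0, 0, 0, -0.01, 0, 0, 0, 0, 0, 0, 0, 0, 0, 0, 0]

```text
clock: 10.45
tool_pos: [0.5612, 0.1841, 0.06]
tool_rot: [[-0.99, -0.143, -0.001], [-0.143, 0.99, 0.001], [0.001, 0.001, -1.0]]
wrist_force: [-1.6, 3.0, -2.1]
opening: 0.0253
```

```bash
python3 w.py
```

```text
clock 10.45 X,Y,z mm -38.91 1.68 59.98 F way -1.2 3.18 -2.11 T [0.41 0.28 0.08] op 0.02533763797011742
yaw 8.23 tilt [-0.0013  0.0005]
```

play_rows:
  increments: [0, 0.006, 0, 0, 0, 0, 0, 0, 0, 0, 0, 0]

```text
clock: 10.7
tool_pos: [0.5617, 0.185, 0.0599]
tool_rot: [[-0.99, -0.143, 0.0], [-0.143, 0.99, 0.0], [-0.0, 0.0, -1.0]]
wrist_force: [-1.6, 1.0, -2.8]
opening: 0.0254
```

```bash
python3 w.py
```

```text
clock 10.7 X,Y,z mm -38.34 2.48 59.94 F way -1.4 1.26 -2.78 T [ 0.09 -0.01  0.03] op 0.025430467742915446
yaw 8.22 tilt [0.     0.0003]
```

play_rows:
  increments: [0, 0, 0, 0, 0, 0, 0, 0, 0, 0, 0, 0, 0, 0, 0, 0, 0, 0, 0, 0, -0.06, 0, 0, 0, 0, 0, -0.1, 0, 0, 0, 0, 0, -0.15, 0, 0, 0, 0, 0, -0.05, 0, 0, 0]
  hand: -0.3

```text
clock: 11.58
tool_pos: [0.5625, 0.1848, 0.1363]
tool_rot: [[-0.99, -0.143, 0.002], [-0.143, 0.99, 0.001], [-0.003, 0.0, -1.0]]
wrist_force: [-0.0, -1.0, -0.3]
opening: 0.0553
```

```bash
python3 w.py
```

```text
clock 11.575 X,Y,z mm -37.59 2.14 136.29 F way -0.16 -1.02 -0.32 T [ 0.02  0.03 -0.02] op 0.05534445800483299
yaw 8.21 tilt [0.0025 0.0005]
```

play_rows:
  increments: [0.1, 0, 0, 0, 0, 0, 0.15, 0, 0, 0, 0, 0, 0.13, 0, 0, 0, 0, 0, 0, 0, 0, 0, 0, 0, 0, 0, 0, 0, 0, 0]
  hand: 1
  squeeze: 60

```text
clock: 12.2
tool_pos: [0.4859, 0.1736, 0.1369]
tool_rot: [[-0.99, -0.143, 0.005], [-0.143, 0.99, 0.001], [-0.005, 0.0, -1.0]]
wrist_force: [0.0, 1.2, -0.4]
opening: 0.0002
```

```bash
python3 w.py; python3 look.py f scene top >/dev/null
python3 - <<'E'
import cv2
s=cv2.imread('pics/f_scene.png');t=cv2.imread('pics/f_top.png')
cv2.imwrite('pics/f1.png',cv2.resize(s[110:205,220:340],None,fx=6,fy=6,interpolation=cv2.INTER_CUBIC))
cv2.imwrite('pics/f2.png',cv2.resize(t[140:240,230:320],None,fx=6,fy=6,interpolation=cv2.INTER_CUBIC))
E
```

```text
clock 12.2 X,Y,z mm -114.93 2.04 136.94 F way 0.2 1.14 -0.44 T [-0.02 -0.    0.  ] op 0.0001931005249886389
yaw 8.2 tilt [0.005 0.001]
```

View pics/f1.png

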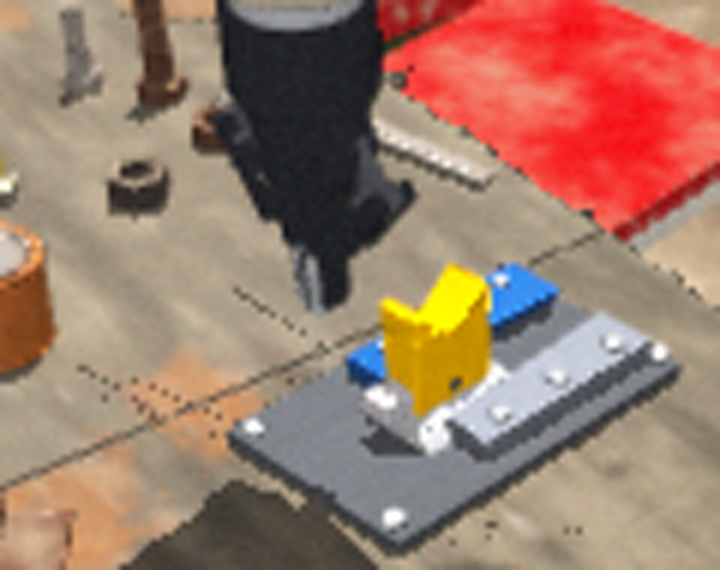

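View pics/f2.png

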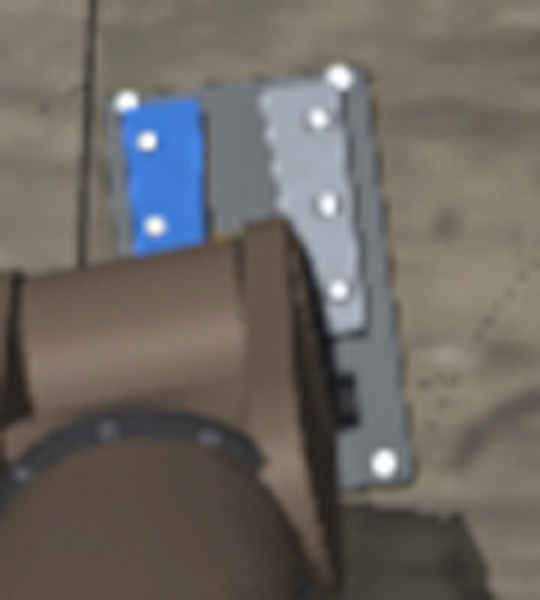

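play_rows:
  increments: [0, 0, 0.1, 0, 0.006, 0, 0, 0, 0.12, 0, 0, 0, 0, 0, 0.12, 0, 0, 0, 0, 0, 0.07, 0, 0, 0, 0, 0, 0, 0, 0, 0]

```text
clock: 12.92
tool_pos: [0.4894, 0.174, 0.0521]
tool_rot: [[-0.99, -0.142, 0.003], [-0.142, 0.99, 0.001], [-0.003, 0.0, -1.0]]
wrist_force: [0.2, -0.5, 0.1]
opening: -0.0002
```

```bash
python3 w.py
```

```text
clock 12.925 X,Y,z mm -111.43 1.94 52.11 F way 0.12 -0.48 0.09 T [-0.02  0.    0.02] op -0.00019472776737527293
yaw 8.17 tilt [0.0025 0.0008]
```

play_rows:
  increments: [-0.015, 0, 0, 0, 0.003, 0.002, -0.015, 0, 0, 0, 0, 0, -0.015, 0, 0, 0, 0, 0, -0.01, 0, 0, 0, 0, 0]

```text
clock: 13.42
tool_pos: [0.5023, 0.176, 0.0542]
tool_rot: [[-0.99, -0.14, 0.003], [-0.14, 0.99, 0.001], [-0.004, 0.001, -1.0]]
wrist_force: [0.4, 1.1, 0.4]
opening: -0.0001
```

```bash
python3 w.py
```

```text
clock 13.425 X,Y,z mm -98.46 2.02 54.22 F way 0.56 1.0 0.38 T [0.06 0.05 0.01] op -7.318868722828733e-05
yaw 8.07 tilt [0.0034 0.0012]
```

play_rows:
  increments: [-0.01, 0, 0, 0, 0, 0, -0.01, 0, 0, 0, 0, 0, -0.01, 0, 0, 0, 0, 0]

```text
clock: 13.8
tool_pos: [0.5077, 0.1767, 0.0543]
tool_rot: [[-0.99, -0.14, 0.001], [-0.14, 0.99, 0.001], [-0.002, 0.001, -1.0]]
wrist_force: [-2.3, 0.2, 0.6]
opening: -0.0001
```

```bash
python3 w.py
```

```text
clock 13.8 X,Y,z mm -92.95 1.99 54.27 F way -2.21 0.51 0.57 T [-0.06  0.33  0.02] op -9.712840551723769e-05
yaw 8.07 tilt [0.0015 0.0008]
```

play_rows:
  increments: [-0.006, 0, 0.004, 0, 0, 0, -0.006, 0, 0.004, 0, 0, 0, -0.006, 0, 0, 0, 0, 0, -0.006, 0, 0, 0, 0, 0, -0.006, 0, 0, 0, 0, 0, -0.006, 0, 0, 0, 0, 0]

```text
clock: 14.55
tool_pos: [0.515, 0.1778, 0.0524]
tool_rot: [[-0.99, -0.141, 0.001], [-0.141, 0.99, 0.001], [-0.001, 0.001, -1.0]]
wrist_force: [-2.0, 0.2, 0.6]
opening: -0.0001
```

```bash
python3 w.py
```

```text
clock 14.55 X,Y,z mm -85.6 2.0 52.39 F way -1.97 0.44 0.63 T [ 0.03  0.34 -0.03] op -0.0001340785980719227
yaw 8.08 tilt [0.0005 0.0007]
```

play_rows:
  increments: [-0.006, 0, 0, 0, 0, 0, -0.006, 0, 0, 0, 0, 0, -0.006, 0, 0, 0, 0, 0, -0.006, 0, 0, 0, 0, 0, -0.006, 0, 0, 0, 0, 0, -0.006, 0, 0, 0, 0, 0]

```text
clock: 15.3
tool_pos: [0.5224, 0.179, 0.0523]
tool_rot: [[-0.99, -0.141, 0.0], [-0.141, 0.99, 0.001], [-0.0, 0.001, -1.0]]
wrist_force: [-1.6, 0.6, -0.6]
opening: -0.0001
```

```bash
python3 w.py
```

```text
clock 15.3 X,Y,z mm -78.06 2.11 52.33 F way -1.54 0.86 -0.57 T [0.05 0.43 0.02] op -0.00011151051983836357
yaw 8.09 tilt [0.0002 0.0007]
```

play_rows:
  increments: [-0.005, 0, 0, 0, 0, 0, -0.005, 0, 0, 0, 0, 0, -0.005, 0, 0, 0, 0, 0, -0.005, 0, 0, 0, 0, 0]

```text
clock: 15.8
tool_pos: [0.5266, 0.1795, 0.0523]
tool_rot: [[-0.99, -0.141, 0.0], [-0.141, 0.99, 0.001], [-0.0, 0.001, -1.0]]
wrist_force: [-2.7, 0.1, 0.3]
opening: 0.0001
```

```bash
python3 w.py; python3 look.py g scene >/dev/null
python3 - <<'E'
import cv2
s=cv2.imread('pics/g_scene.png')
cv2.imwrite('pics/g1.png',cv2.resize(s[140:205,250:345],None,fx=8,fy=8,interpolation=cv2.INTER_CUBIC))
E
```

```text
clock 15.8 X,Y,z mm -73.81 2.08 52.31 F way -2.68 0.45 0.3 T [0.05 0.39 0.01] op 5.003796114585993e-05
yaw 8.08 tilt [0.0001 0.0006]
```

View pics/g1.png

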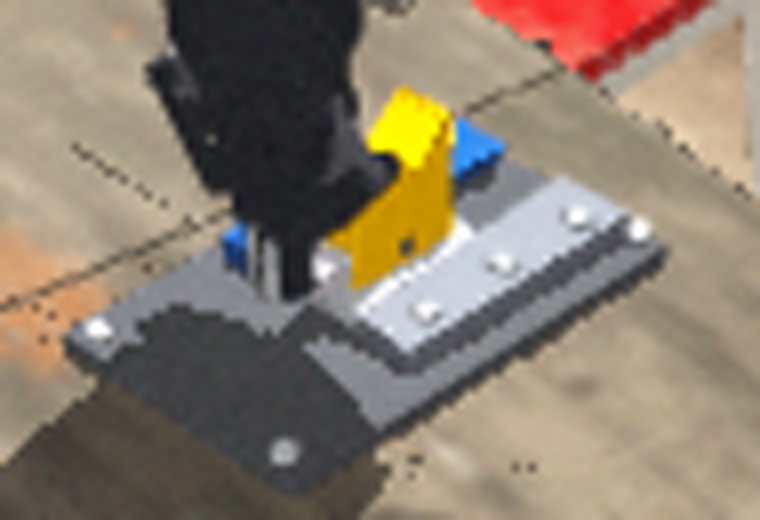

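play_rows:
  increments: [-0.0025, 0, 0, 0, 0, 0, -0.0025, 0, 0, 0, 0, 0, -0.0025, 0, 0, 0, 0, 0, -0.0025, 0, 0, 0, 0, 0, -0.0025, 0, 0, 0, 0, 0, -0.0025, 0, 0, 0, 0, 0, -0.0025, 0, 0, 0, 0, 0, -0.0025, 0, 0, 0, 0, 0]

```text
clock: 16.85
tool_pos: [0.531, 0.1801, 0.0523]
tool_rot: [[-0.99, -0.141, 0.0], [-0.141, 0.99, 0.001], [-0.0, 0.001, -1.0]]
wrist_force: [-2.2, 0.1, 0.1]
opening: -0.0003
```

```bash
python3 w.py
```

```text
clock 16.85 X,Y,z mm -69.45 2.06 52.3 F way -2.19 0.4 0.06 T [ 0.04  0.4  -0.  ] op -0.0002690243807004312
yaw 8.08 tilt [0.0001 0.0006]
```

play_rows:
  increments: [-0.0025, 0, 0, 0, 0, 0, -0.0025, 0, 0, 0, 0, 0, -0.0025, 0, 0, 0, 0, 0, -0.0025, 0, 0, 0, 0, 0, -0.0025, 0, 0, 0, 0, 0, -0.0025, 0, 0, 0, 0, 0, -0.0025, 0, 0, 0, 0, 0, -0.0025, 0, 0, 0, 0, 0]

```text
clock: 17.85
tool_pos: [0.5352, 0.1808, 0.0523]
tool_rot: [[-0.99, -0.141, 0.0], [-0.141, 0.99, 0.001], [-0.0, 0.001, -1.0]]
wrist_force: [-3.1, -0.6, 0.3]
opening: -0.0002
```

```bash
python3 w.py
```

```text
clock 17.85 X,Y,z mm -65.16 2.08 52.3 F way -3.11 -0.19 0.31 T [0.05 0.41 0.02] op -0.00023237825658784788
yaw 8.08 tilt [0.0002 0.0007]
```

play_rows:
  increments: [-0.0025, 0, 0, 0, 0, 0, -0.0025, 0, 0, 0, 0, 0, -0.0025, 0, 0, 0, 0, 0, -0.0025, 0, 0, 0, 0, 0, -0.0025, 0, 0, 0, 0, 0, -0.0025, 0, 0, 0, 0, 0]

```text
clock: 18.6
tool_pos: [0.5384, 0.1812, 0.0523]
tool_rot: [[-0.99, -0.141, 0.0], [-0.141, 0.99, 0.001], [-0.0, 0.001, -1.0]]
wrist_force: [-2.2, 0.4, 0.6]
opening: 0.0003
```

play_rows:
  increments: [-0.0025, 0, 0, 0, 0, 0, -0.0025, 0, 0, 0, 0, 0, -0.0025, 0, 0, 0, 0, 0, -0.0025, 0, 0, 0, 0, 0, -0.0025, 0, 0, 0, 0, 0, -0.0025, 0, 0, 0, 0, 0]

```text
clock: 19.35
tool_pos: [0.5392, 0.1812, 0.0519]
tool_rot: [[-0.99, -0.141, -0.005], [-0.141, 0.99, -0.001], [0.006, 0.0, -1.0]]
wrist_force: [-6.1, -0.2, 1.1]
opening: -0.0001
```

play_rows:
  increments: [-0.0025, 0, 0, 0, 0, 0, -0.0025, 0, 0, 0, 0, 0, -0.0025, 0, 0, 0, 0, 0, -0.0025, 0, 0, 0, 0, 0, -0.0025, 0, 0, 0, 0, 0, -0.0025, 0, 0, 0, 0, 0]

```text
clock: 20.1
tool_pos: [0.5394, 0.1811, 0.0514]
tool_rot: [[-0.99, -0.141, -0.013], [-0.141, 0.99, -0.002], [0.013, -0.0, -1.0]]
wrist_force: [-4.3, -0.7, 1.9]
opening: 0.0004
```

```bash
python3 w.py
```

```text
clock 20.1 X,Y,z mm -61.01 1.79 51.4 F way -4.33 -0.12 1.88 T [-0.1   0.89 -0.06] op 0.0003815243187108866
yaw 8.1 tilt [-0.0127 -0.0022]
```

play_rows:
  increments: [-0.001, 0, -0.003, 0, -0.017, 0]

```text
clock: 20.23
tool_pos: [0.5392, 0.181, 0.0517]
tool_rot: [[-0.99, -0.141, -0.0], [-0.141, 0.99, -0.0], [0.0, -0.0, -1.0]]
wrist_force: [-4.2, -0.5, -1.7]
opening: -0.0001
```

```bash
python3 w.py
```

```text
clock 20.225 X,Y,z mm -61.16 1.73 51.74 F way -4.23 0.12 -1.68 T [-0.14  0.71 -0.02] op -0.0001319462026319771
yaw 8.1 tilt [-0.0002 -0.0005]
```

play_rows:
  increments: [-0.004, 0, 0, 0, -0.005, 0]

```text
clock: 20.35
tool_pos: [0.5392, 0.181, 0.0516]
tool_rot: [[-0.99, -0.141, 0.002], [-0.141, 0.99, -0.0], [-0.002, -0.001, -1.0]]
wrist_force: [-7.7, -1.2, 2.7]
opening: -0.0001
```

```bash
python3 w.py
```

```text
clock 20.35 X,Y,z mm -61.14 1.7 51.62 F way -7.81 -0.13 2.69 T [-0.16  1.3   0.05] op -6.559228398867236e-05
yaw 8.1 tilt [ 0.0023 -0.0003]
```

play_rows:
  increments: [-0.006, 0, 0, 0, -0.002, 0]

```text
clock: 20.48
tool_pos: [0.5393, 0.181, 0.0515]
tool_rot: [[-0.99, -0.141, 0.001], [-0.141, 0.99, -0.001], [-0.001, -0.001, -1.0]]
wrist_force: [-9.5, -1.1, 2.3]
opening: 0.0003
```

```bash
python3 w.py
```

```text
clock 20.475 X,Y,z mm -61.09 1.69 51.46 F way -9.6 0.27 2.27 T [-0.16  1.54  0.  ] op 0.0003206116792382589
yaw 8.11 tilt [ 0.0014 -0.0006]
```

play_rows:
  increments: [-0.0075, 0, 0, 0, -0.004, 0]

```text
clock: 20.6
tool_pos: [0.5394, 0.1809, 0.0512]
tool_rot: [[-0.99, -0.141, 0.001], [-0.141, 0.99, -0.001], [-0.001, -0.001, -1.0]]
wrist_force: [-10.5, -1.1, 2.6]
opening: 0.0002
```

```bash
python3 w.py
```

```text
clock 20.6 X,Y,z mm -61.03 1.64 51.23 F way -10.52 0.36 2.63 T [-0.24  1.71  0.  ] op 0.00016885434603578043
yaw 8.11 tilt [ 0.0012 -0.0008]
```

play_rows:
  increments: [-0.01, 0, -0.001, 0, -0.004, 0]

```text
clock: 20.72
tool_pos: [0.5394, 0.1809, 0.0511]
tool_rot: [[-0.99, -0.141, -0.0], [-0.141, 0.99, -0.001], [0.0, -0.001, -1.0]]
wrist_force: [-12.0, -0.3, 3.2]
opening: 0.0003
```

```bash
python3 w.py
```

```text
clock 20.725 X,Y,z mm -60.96 1.64 51.09 F way -11.93 1.38 3.17 T [-0.26  2.   -0.01] op 0.0003050452269228851
yaw 8.12 tilt [-0.0001 -0.0013]
```

play_rows:
  increments: [-0.012, 0, -0.002, 0, -0.005, 0]

```text
clock: 20.85
tool_pos: [0.5395, 0.1809, 0.051]
tool_rot: [[-0.99, -0.141, -0.002], [-0.141, 0.99, -0.002], [0.002, -0.002, -1.0]]
wrist_force: [-14.3, -2.0, 3.2]
opening: -0.0001
```

```bash
python3 w.py
```

```text
clock 20.85 X,Y,z mm -60.92 1.65 51.01 F way -14.43 0.08 3.17 T [-0.28  2.32  0.08] op -5.292953083394017e-05
yaw 8.13 tilt [-0.0017 -0.0019]
```

play_rows:
  increments: [-0.013, 0, -0.002, 0, -0.006, 0]

```text
clock: 20.98
tool_pos: [0.5395, 0.1809, 0.0509]
tool_rot: [[-0.99, -0.142, -0.003], [-0.142, 0.99, -0.002], [0.003, -0.002, -1.0]]
wrist_force: [-15.0, -1.4, 3.9]
opening: 0.0
```

```bash
python3 w.py
```

```text
clock 20.975 X,Y,z mm -60.85 1.61 50.94 F way -15.04 0.77 3.93 T [-0.27  2.36 -0.02] op 1.1519693303101172e-05
yaw 8.14 tilt [-0.0029 -0.0024]
```

play_rows:
  increments: [0.03, 0, 0, 0, 0, 0, 0.06, 0, 0, 0, 0, 0, 0.06, 0, 0, 0, 0, 0, 0, 0, -0.1, 0, 0, 0, 0, 0, -0.2, 0, 0, 0, 0, 0, -0.2, 0, 0, 0, 0.05, 0, 0, 0, 0, 0, 0, 0.2, 0, 0, 0, 0, 0, 0.2, 0, 0, 0, 0, 0, 0.2, 0, 0, 0, 0]

```text
clock: 22.22
tool_pos: [0.4787, 0.2939, 0.1524]
tool_rot: [[-0.991, -0.137, 0.003], [-0.137, 0.991, -0.002], [-0.003, -0.002, -1.0]]
wrist_force: [-0.0, 0.0, -0.1]
opening: -0.0002
```

```bash
python3 w.py; python3 look.py h scene top >/dev/null
python3 - <<'E'
import cv2
s=cv2.imread('pics/h_scene.png');t=cv2.imread('pics/h_top.png')
cv2.imwrite('pics/h1.png',cv2.resize(s[130:205,250:345],None,fx=8,fy=8,interpolation=cv2.INTER_CUBIC))
cv2.imwrite('pics/h2.png',cv2.resize(t[145:230,235:305],None,fx=7,fy=7,interpolation=cv2.INTER_CUBIC))
E
```

```text
clock 22.225 X,Y,z mm -105.02 122.1 152.45 F way -0.01 0.01 -0.1 T [ 0.02 -0.03 -0.03] op -0.00018699855965203531
yaw 7.86 tilt [ 0.003  -0.0017]
```

View pics/h1.png

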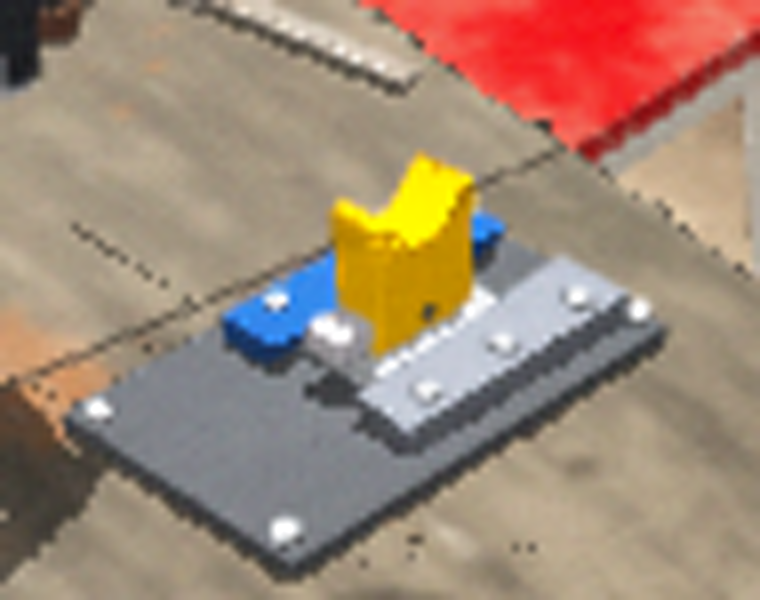

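View pics/h2.png

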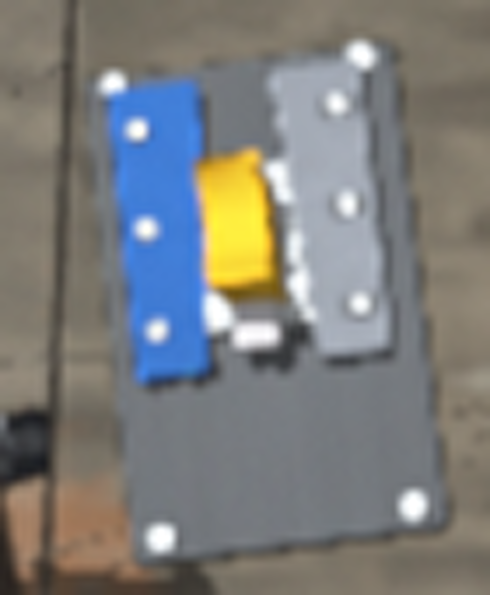

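```bash
python3 - <<'E'
from geo import *
rest={'top':(7,235,145,[(195,161,28,13,76),(260,150,28,-13,76),(273,276,-28,-13,76),(206,288,-28,13,76),(233,348,-48,10,30),(281,345,-48,-10,30)]),
'scene':(8,250,130,[(333,203,-28,13,76),(422,153,28,13,76),(476,183,28,-13,76),(374,357,-28,-13,14)])}
for o in (rest,{'top':rest['top']},{'scene':rest['scene']}):
    q=fit(o,[.6,.19,.14],.010)
    c,n=np.cos(.143),np.sin(.143);d=q[:2]-[.600,.188];print('way X,Y',((c*d[0]+n*d[1])*1e3).round(1),((c*d[1]-n*d[0])*1e3).round(1))
E
python3 - <<'E'
import cv2
a=cv2.imread('pics/h_top.png')
cv2.imwrite('pics/h3.png',cv2.resize(a[160:205,250:290],None,fx=13,fy=13,interpolation=cv2.INTER_CUBIC))
E
```

```text
[0.5973 0.1892 0.126 ] deg 7.22
[[0.1, -0.3], [-0.4, 0.3], [-0.6, 0.9], [0.2, 0.1], [0.2, 0.4], [-0.1, 0.2], [-0.1, 0.2], [1.4, -0.3], [0.1, -0.9], [0.9, -0.2]]
way X,Y -2.5 1.6
[0.598  0.189  0.1268] deg 7.26
[[0.2, -0.6], [-0.4, 0.0], [-0.5, 0.6], [0.3, -0.1], [0.3, 0.2], [-0.0, -0.1]]
way X,Y -1.8 1.3
[0.595  0.1888 0.1035] deg 5.93
[[-0.6, 0.4], [1.1, 0.1], [-0.3, -0.5], [0.2, 0.0]]
way X,Y -4.8 1.5
```

View pics/h3.png

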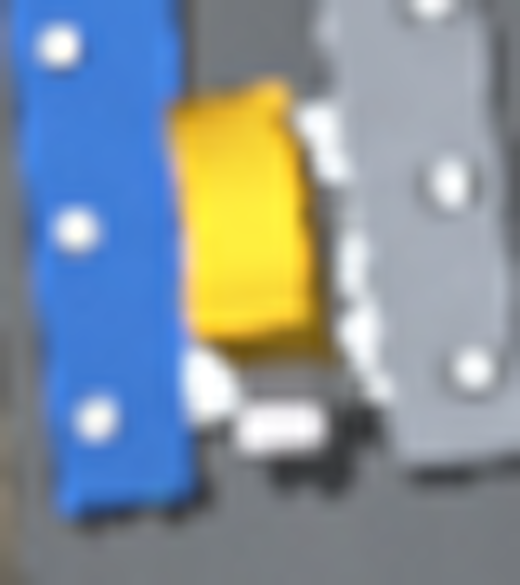

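Run:
```python
from geo import *
for n,k,o,L in(('top',7,(235,145),[(320,357,-24.3,-55),(270,75,-16.2,75),(392,347,-58,-55)]),('scene',8,(250,145),[(358,277,-24.3,-55),(407,313,-58,-55),(632,180,-58,75),(560,138,-16.2,75)])):
  for w in([.6013,.1886,.1388],[.5996,.1884,.1446],[.5956,.1859,.1554]):
    for u,v,Y,X in L:
        uv=(np.array([u,v])+.5)/k-.5+o
        ss=np.arange(-12,12,.1); d=[np.linalg.norm(proj(n,W([[X,Y+s,24]],*w))[0]-uv) for s in ss]
        print(n,w[0],X,Y,'shift',ss[np.argmin(d)].round(1),'err px',min(d).round(2))
```

```text
top 0.6013 -55 -24.3 shift 1.1 err px 0.41
top 0.6013 75 -16.2 shift 1.9 err px 0.91
top 0.6013 -55 -58 shift 3.0 err px 0.22
top 0.5996 -55 -24.3 shift 1.4 err px 0.1
top 0.5996 75 -16.2 shift 1.4 err px 0.4
top 0.5996 -55 -58 shift 3.2 err px 0.23
top 0.5956 -55 -24.3 shift 3.8 err px 1.42
top 0.5956 75 -16.2 shift 2.4 err px 0.91
top 0.5956 -55 -58 shift 5.6 err px 1.44
scene 0.6013 -55 -24.3 shift 0.5 err px 0.75
scene 0.6013 -55 -58 shift 4.1 err px 1.36
scene 0.6013 75 -58 shift 1.8 err px 1.26
scene 0.6013 75 -16.2 shift 2.8 err px 1.06
scene 0.5996 -55 -24.3 shift -0.0 err px 0.39
scene 0.5996 -55 -58 shift 3.7 err px 1.04
scene 0.5996 75 -58 shift 0.7 err px 0.98
scene 0.5996 75 -16.2 shift 1.5 err px 0.73
scene 0.5956 -55 -24.3 shift 0.6 err px 0.55
scene 0.5956 -55 -58 shift 4.5 err px 0.16
scene 0.5956 75 -58 shift -0.0 err px 0.22
scene 0.5956 75 -16.2 shift 0.6 err px 0.11
```

Run:
```python
import cv2,numpy as np
a=cv2.imread('pics/a_top.png').astype(int);h=cv2.imread('pics/h_top.png').astype(int)
print('pipe diff',abs(a-h)[245:268,462:485].mean().round(1)); 
a=cv2.imread('pics/a_scene.png').astype(int);h=cv2.imread('pics/h_scene.png').astype(int)
print('tin, pipe diff scene',abs(a-h)[145:175,205:232].mean().round(1),abs(a-h)[318:356,372:400].mean().round(1))
from station import r
print(r.hand_in())
```

```text
pipe diff 5.5
tin, pipe diff scene 3.4 3.2
the job is handed in; nothing more can be done
None
```

The V-rest is in the groove and wedged, as far as my checks can tell. I handed the job in at about 22 s of the 72 s. No verdict was reported.

- **What I did:** I gripped the V-rest across its block and set it on the apron. I slid it flat into the mouth, narrow end first, and let it go with the nose a few mm short of the way's origin. Then I pushed it home on the lug with the closed fingers.
- **Wedging:** sliding took 2 to 3 N. It stopped with its origin at about way x = -2 mm, so the nose is about 33 mm past the way's origin. I raised the push to 15.0 N and it moved on only about 0.3 mm. The highest push I read was 15 N, so it stayed under the limit. I then backed off and raised the arm clear of everything.
- **Last pictures:**
  - The rest stands level in the groove, about 1.5 mm off centre.
  - Its yaw is 7.2°, against 8.0–8.3° for the way. That is 0.014 to 0.02 rad, inside the 0.03 rad limit. The scene camera alone disagreed, at 5.9°, from only four points.
  - The grey rail measures roughly 2 mm inward, with a wide spread between points, which fits a wedge this early.
  - The pipe stub and the tin look unmoved.
- **Not checked:** I did not push a second time after letting go, so that it still holds by itself follows from the first push only.

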